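# Lengthen the bottle cradle by one hole

## Robot

A 6-joint arm with a two-finger parallel gripper is mounted at the origin on the work surface. World frame = base frame: x ahead of the robot, y to its left, z up, the work surface at z = 0. Lengths are in mm, angles in rad, forces in N, time in s.
With the tool pointing down it reaches from about 300 to 1000 mm from the base axis. Payload 5.1 kg.
Tool frame: the origin (TCP) lies at the very end of the fingers, on their centre line; the grasp point (between the pads) lies 19 mm behind it; z points along the fingers, y is the direction in which the jaws open and shut (so a half turn about z gives the same grasp; the last joint's range is limited). The gripper opens to 95 mm and grips with 3 to 60 N. Pads are 20 mm wide; open, the fingers measure 119 mm over their backs; the gripper's body (75 mm by 180 mm) begins 59 mm behind the grasp point.
Start: joints at [-1.278, 0.124, 1.65, -0, 1.367, -0.083], TCP at [238.528, -604.639, 214.656] pointing down, gripper open.
Joint ranges: [-2.61, 2.61], [-1.02, 2.33], [0.03, 2.71], [-1.35, 4.49], [0.32, 2.68], [-2.91, 2.91]. Speed limits (rad/s): [2.57, 2.57, 3.14, 3.14, 3.14, 3.14].

## Interface

Orientations are given as [roll, pitch, yaw] about the fixed x, y, z axes, in that order (R = Rz(yaw) Ry(pitch) Rx(roll)).
In Python, from rig import telemetry, vision, finish_job gives the robot as it stands. The module is installed in compiled form; this text tells all that it offers.
- The arm moves only by the tool arm_command, never from a script. Its argument "motion" is a list of rows, each an object of numbers: "x", "y", "z": the shift along the tool's x, y, z in cm; "rx", "ry", "rz": the turn, a rotation vector about the tool's x, y, z in rad; "claw": the finger opening in cm, from 0 to 9.51. A call has 1 to 20 rows; each row shifts and turns the commanded pose from where the row before left it, along the tool's axes as they then stand; what a row does not reach is not made up. A row lasts 1/8 s, in which the tool goes at most 62.5 mm and 10.7 degrees, less where a joint would pass 70% of its speed; a pose out of reach is approached as far as the arm can. A call with a gripper value outside its range is refused whole. The fingers move at their own pace and stop on an object; "force" is the grip in N (left out, the last holds). Time passes only in rows, so rows that do not move let the fingers close. It gives the time, the measured TCP pose, the force and the opening at its end, in the units of the state.
- telemetry.read_state(): the state, without advancing time (a new reading comes with each control period).
- vision.get_image(name): name is "scene" or "top"; returns the picture (400x640x3 uint8, red, green, blue); there is no depth.
- vision.camera_params(name): a dict with "intrinsics" (3x3 intrinsics, pixels), "R" (3x3) and "t" (3): a world point X has camera coordinates R X + t. Camera axes: x right, y down, z forward; pixel columns grow to the right and rows downward; lengths in mm; the calibration is good to about 2 mm. A picture is of the moment at which its call begins. camera_params takes no time and is no camera call.
- finish_job(): hands the job in, once; it reports no verdict.
The state is a dict: "time": time; "joints": joint angles; "dq": joint speeds; "tau": joint torques, N m; "eef_pos": TCP position; "ee_rot": TCP orientation; "contact_force": force on the tool from outside, world axes, zero at the start; "torque": the same for the moment, N m; "finger_gap": finger opening in mm.
Only numpy, scipy, OpenCV 4.12 (cv2) and the standard library are available. Lean on these libraries where they do the work, as an engineer would, in place of code of your own. Each camera call takes 0.05 s, during which the arm holds its last target. There are 200 camera calls.

## Task

Make the bottle cradle on the tasting table one hole longer: press the sprung catch down, slide the tube with the neck fork outwards, and let the catch pop fully up in the very next hole without running past it. The spacing of the holes is uneven, so find the hole by feel, work gently (never load the catch or a locked tube with more than 20 N), leave the other things where they are and let go at the end.

Things in the scene. Friction and masses are not known exactly. Their poses are not given: they have to be found in the camera images.
- cradle: bottle cradle, fixed to the table: pine board 310 x 100 x 18 mm carrying a level square aluminium sleeve 270 x 36 mm, top face 90 mm above the table; a fixed wooden V saddle, 130 mm high, at x = -150 mm. Origin: on the table under the first hole, where the catch starts. Its +x is the outward slide direction of the tube, z is up
- first_hole (a point): centre of the first hole, in the sleeve's top face. The top has a slot 8 mm wide along the cradle's x, widened to a hole 15 mm long, 17 mm wide at each locking place. The next hole lies somewhere 30 to 50 mm outwards of the first (differs from cradle to cradle); one more follows 36 mm beyond it
- tube (a joint): slide of the steel inner tube with the neck fork, in m: about 0 at the start (catch in the first hole), grows outwards (cradle +x), ends at 0.10. Sliding drag about 3 to 4 N. A locked tube has about 1.5 mm of play either way
- catch (a joint): how far the sprung catch is pressed down, in m: 0 = fully up (locked in a hole), 0.008 = bottomed. Beyond 0.004 it clears the sleeve and the tube can slide; between holes the sleeve keeps it at 0.004, and over a hole it springs up unless held down. Spring 4 N when up, 9 N when bottomed
- pad (a point): centre of the flat top of the catch's black thumb pad, which rides above the sleeve with the tube; 106 mm high when up. Pad 26 mm long along the cradle's x, 22 mm wide. Its outward end, 13 mm from this point, has a ridge 6 mm thick and 9 mm higher than the pad, to push against. Bottomed, it stays 2 mm above the sleeve. Nothing taller than the sleeve within 100 mm along it
- fork (a point): middle of the wooden neck fork on the outer end of the tube, at the bottom of its V, 125 mm above the table; the fork is an upright wooden plate 18 mm thick along the cradle's x, 50 mm wide, its prongs reach 150 mm high; it moves with the tube
- half_bottle: bystander: small green wine bottle, 64 mm diameter, 240 mm high, standing; origin under its centre
- jar: bystander: clear jar of corks, 90 mm diameter, 135 mm high; origin under its centre
- corkscrew: bystander: folded waiter's corkscrew lying flat, 105 x 16 x 17 mm; origin under its centre
- tumbler: bystander: glass tumbler 68 mm diameter, 85 mm high; origin under its centre

How it is judged:
By the outcome, as a careful person would: the job done as asked, in the order asked, and still so for the second after the job is handed in, with the robot touching nothing.
It also fails if it takes over 38 s, if anything falls off the work surface, if the arm or the gripper's body presses on something with over 40 N, if the wrist force passes 120 N, or if a joint passes its speed limit or range.

## Working session

There is one attempt and no reset: what is moved stays moved. The work goes in short steps, Python scripts to look and compute and a tool call to move; the robot and the scene stay as the last step left them, time stands still between calls to the robot, and variables do not carry over. Pictures are saved under pics/ and viewed, about 8 in all and at most 12, crops included, and the job is handed in when it is done.

Besides the shell and the picture viewer there is one more tool, called as name([rows], argument=value, ...), one row to a line, values as JSON. arm_command: Moves the arm, as the interface text tells. Its arguments: {"type":"object","properties":{"motion":{"type":"array","items":{"type":"object","properties":{"x":{"type":"number"},"y":{"type":"number"},"z":{"type":"number"},"rx":{"type":"number"},"ry":{"type":"number"},"rz":{"type":"number"},"claw":{"type":"number"}}}},"force":{"type":"number"}},"required":["motion"]}

```bash
mkdir -p pics
python3 - <<'E'
from rig import telemetry, vision
import cv2
for n in("scene","top"):
    cv2.imwrite(f"pics/{n}0.png",vision.get_image(n)[:,:,::-1])
    p=vision.camera_params(n);print(n,p)
print(telemetry.read_state())
E
```

```text
scene {'intrinsics': array([[368.49888241,   0.        , 313.68457796],
       [  0.        , 368.49888241, 204.81119795],
       [  0.        ,   0.        ,   1.        ]]), 'R': array([[ 0.79366918,  0.60834181,  0.00307749],
       [ 0.3349647 , -0.43277549, -0.83696118],
       [-0.50782662,  0.66530115, -0.5472536 ]]), 't': array([-442.27427973, -116.5394278 , 1081.23505274])}
top {'intrinsics': array([[379.81843716,   0.        , 320.08544829],
       [  0.        , 379.81843716, 202.98137828],
       [  0.        ,   0.        ,   1.        ]]), 'R': array([[ 0.01017603, -0.99900556, -0.043409  ],
       [-0.98815061, -0.00339773, -0.15344974],
       [ 0.15314965,  0.04445614, -0.98720253]]), 't': array([-20.54620428, 587.0611742 , 691.93481497])}
{'time': 0.1, 'joints': array([-1.27754873e+00,  1.24472457e-01,  1.65148876e+00, -2.25804272e-05,
        1.36747155e+00, -8.26045290e-02]), 'dq': array([ 0.00100307, -0.00072951, -0.00261714, -0.00107009,  0.00023549,
        0.001146  ]), 'tau': array([ 9.92882378e-04, -4.18880761e+01, -3.61097968e+01,  7.76778278e-02,
        4.61378088e-02, -6.74617218e-05]), 'eef_pos': array([ 238.39628147, -604.10991062,  213.51764657]), 'ee_rot': array([-3.13975699e+00, -1.29797764e-04,  3.75856590e-01]), 'contact_force': array([-0.54580692,  0.65011736,  0.08735637]), 'torque': array([-0.05872127, -0.00573766, -0.03521716]), 'finger_gap': 94.73237929455186}
```

View pics/scene0.png

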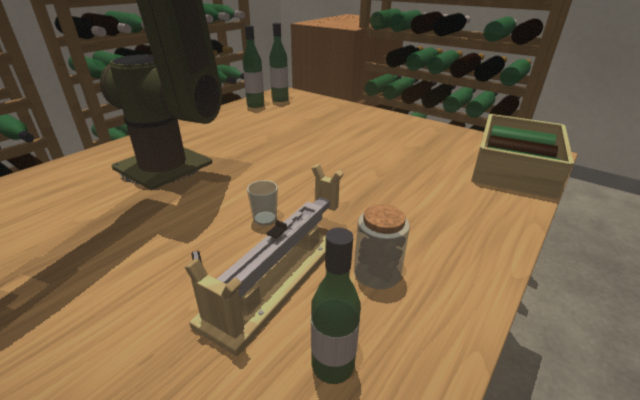

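View pics/top0.png

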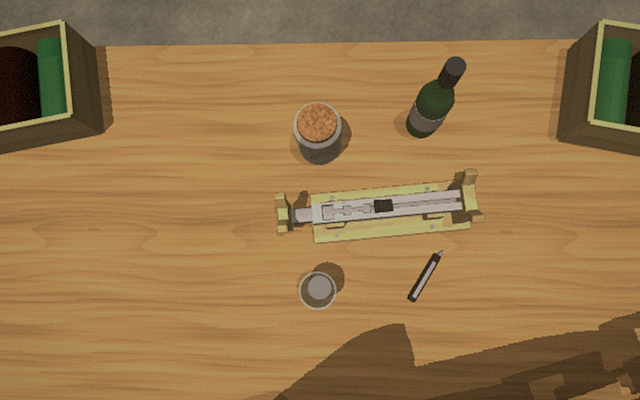

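The top view shows the cradle with the pad at about (383,206), the fork at about (283,213) on the left and the saddle at about (470,197). Outward is therefore image left, roughly world +y. The jar, bottle, tumbler and corkscrew stand clear to the sides. I'll enlarge it to measure.

Run:
```python
import cv2
a=cv2.imread("pics/top0.png")[165:255,270:490]
b=cv2.imread("pics/scene0.png")[195:285,220:350]
cv2.imwrite("pics/c1.png",cv2.vconcat([cv2.resize(a,(770,315),interpolation=cv2.INTER_CUBIC),cv2.resize(b,(770,533),interpolation=cv2.INTER_CUBIC)[:280]]))
```

```text
(no output)
```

View pics/c1.png

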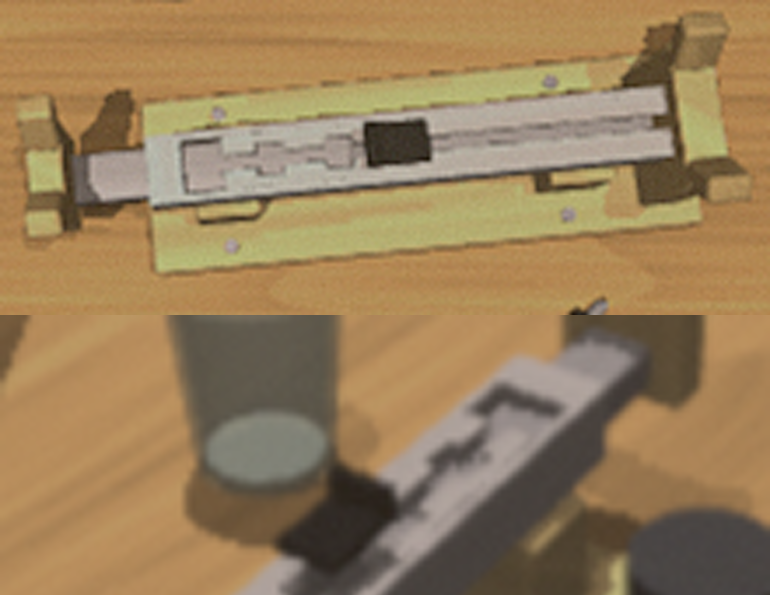

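The crop (3.5x) shows the pad spanning x 363–431 at about (397,142). The next hole is at about (338,152), the one after at about (268,157), and the sleeve edges are clear. I'll back-project these.

```bash
cat > h.py <<'E'
import numpy as np
from rig import vision
def bp(u,v,z,cam="top"):
    p=vision.camera_params(cam);R,t=p["R"],p["t"]
    d=R.T@np.linalg.solve(p["intrinsics"],[u,v,1]);c=-R.T@t
    return c+d*(z-c[2])/d[2]
def crop(x,y,z): return bp(270+(x+.5)/3.5-.5,165+(y+.5)/3.5-.5,z)
E
python3 - <<'E'
from h import *
np.set_printoptions(precision=1,suppress=True)
L=dict(padin=(431,141,106),padout=(363,143,115),padout106=(363,143,106),pc=(397,142,106),h2a=(325,152,90),h2b=(352,152,90),h3a=(256,157,90),h3b=(284,157,90),
 soutT=(148,137,90),soutB=(153,207,90),sinT=(664,87,90),sinB=(672,157,90),bdoT=(144,104,18),bdoB=(157,271,18),bdiB=(702,220,18),forkT=(35,97,150),forkB=(43,238,150),vin=(62,178,125),
 padTin=(428,119,106),padBin=(431,162,106))
P={k:crop(*v) for k,v in L.items()}
for k,v in P.items():print(k,v)
so=(P['soutT']+P['soutB'])/2;si=(P['sinT']+P['sinB'])/2
d=so-si;print('len',np.linalg.norm(d),'w',np.linalg.norm(P['soutT']-P['soutB']))
d2=P['bdoB']-P['bdiB'];print('board',np.linalg.norm(d2),np.degrees(np.arctan2(d2[1],d2[0])))
print('sleeve ang',np.degrees(np.arctan2(d[1],d[0])));u=d/np.linalg.norm(d)
for k,v in P.items():print(k,'along',round(float((v-so)@u),1),'lat',round(float(np.cross(u,v-so)[2]),1))
print(so,u)
E
```

```text
padin [ 574.7 -147.4  106. ]
padout [ 572.2 -112.5  115. ]
padout106 [ 573.5 -113.4  106. ]
pc [ 574.1 -130.4  106. ]
h2a [571.1 -95.4  90. ]
h2b [ 571.2 -109.2   90. ]
h3a [568.4 -59.8  90. ]
h3b [568.5 -74.3  90. ]
soutT [578.7  -3.7  90. ]
soutB [542.1  -6.8  90. ]
sinT [ 605.6 -269.3   90. ]
sinB [ 569.3 -271.7   90. ]
bdoT [608.9   3.7  18. ]
bdoB [512.9  -5.   18. ]
bdiB [ 543.8 -310.    18. ]
forkT [588.7  46.7 150. ]
forkB [521.2  41.1 150. ]
vin [552.7  36.1 125. ]
padTin [ 585.9 -146.2  106. ]
padBin [ 564.  -147.2  106. ]
len 266.62455649486475 w 36.65221319324608
board 306.5544881022878 95.77405283916656
sleeve ang 95.82361224129487
padin along -142.9 lat 0.2
padout along -107.9 lat -0.9
padout106 along -108.9 lat -2.1
pc along -125.9 lat -0.9
h2a along -90.7 lat -1.6
h2b along -104.6 lat -0.2
h3a along -55.1 lat -2.4
h3b along -69.5 lat -1.0
soutT along -0.3 lat -18.3
soutB along 0.3 lat 18.3
sinT along -267.3 lat -18.2
sinB along -266.0 lat 18.2
bdoT along 4.0 lat -49.2
bdoB along 5.0 lat 47.2
bdiB along -301.5 lat 47.4
forkT along 48.8 lat -33.4
forkB along 50.1 lat 34.3
vin along 41.9 lat 3.4
padTin along -142.8 lat -11.1
padBin along -141.6 lat 10.8
[560.4  -5.3  90. ] [-0.1  1.   0. ]
```

The geometry agrees: sleeve 267 mm long and 36.6 mm wide, hole 2 to hole 3 35.3 mm, pad plus ridge about 33 mm. The outward direction is at 95.8°. The pad centre is near (573.5, -133.6) and the next hole is about 31–33 mm outward. I'll turn and close the gripper, then move above the pad.

arm_command([
  {"rz": -0.185,"claw": 0},
  {"rz": -0.185},
  {"rz": -0.185},
  {"rz": -0.185},
  {"rz": -0.185},
  {"rz": -0.185},
  {"rz": -0.186},
], force=20)

```text
schema error: expected keys x, y, z, rx, ry, rz, claw
```

arm_command([
  {"x": 3.1,"y": 2.72},
  {"x": 3.1,"y": 2.72},
  {"x": 3.1,"y": 2.72},
  {"x": 3.1,"y": 2.72},
  {"x": 3.1,"y": 2.72},
  {"x": 3.1,"y": 2.72},
  {"x": 3.1,"y": 2.72},
  {"x": 3.1,"y": 2.72},
  {"x": 3.1,"y": 2.72},
  {"x": 3.1,"y": 2.72},
  {"x": 3.1,"y": 2.72},
  {"x": 3.1,"y": 2.72},
  {"x": 3.1,"y": 2.72},
  {"x": 3.1,"y": 2.72},
  {},
  {},
])

```text
schema error: expected keys x, y, z, rx, ry, rz, claw
```

All keys are required in every row.

arm_command([
  {"x": 0,"y": 0,"z": 0,"rx": 0,"ry": 0,"rz": -0.185,"claw": 0},
  {"x": 0,"y": 0,"z": 0,"rx": 0,"ry": 0,"rz": -0.185,"claw": 0},
  {"x": 0,"y": 0,"z": 0,"rx": 0,"ry": 0,"rz": -0.185,"claw": 0},
  {"x": 0,"y": 0,"z": 0,"rx": 0,"ry": 0,"rz": -0.185,"claw": 0},
  {"x": 0,"y": 0,"z": 0,"rx": 0,"ry": 0,"rz": -0.185,"claw": 0},
  {"x": 0,"y": 0,"z": 0,"rx": 0,"ry": 0,"rz": -0.185,"claw": 0},
  {"x": 0,"y": 0,"z": 0,"rx": 0,"ry": 0,"rz": -0.186,"claw": 0},
], force=20)

```text
time: 0.98
eef_pos: [238.4, -604.3, 213.9]
ee_rot: [-3.141, -0.001, 1.678]
contact_force: [-0.0, 0.1, 0.7]
finger_gap: 30.4
```

arm_command([
  {"x": 3.6,"y": 3.17,"z": 0,"rx": 0,"ry": 0,"rz": 0,"claw": 0},
  {"x": 3.6,"y": 3.17,"z": 0,"rx": 0,"ry": 0,"rz": 0,"claw": 0},
  {"x": 3.6,"y": 3.17,"z": 0,"rx": 0,"ry": 0,"rz": 0,"claw": 0},
  {"x": 3.6,"y": 3.17,"z": 0,"rx": 0,"ry": 0,"rz": 0,"claw": 0},
  {"x": 3.6,"y": 3.17,"z": 0,"rx": 0,"ry": 0,"rz": 0,"claw": 0},
  {"x": 3.6,"y": 3.17,"z": 0,"rx": 0,"ry": 0,"rz": 0,"claw": 0},
  {"x": 3.6,"y": 3.17,"z": 0,"rx": 0,"ry": 0,"rz": 0,"claw": 0},
  {"x": 3.6,"y": 3.17,"z": 0,"rx": 0,"ry": 0,"rz": 0,"claw": 0},
  {"x": 3.6,"y": 3.17,"z": 0,"rx": 0,"ry": 0,"rz": 0,"claw": 0},
  {"x": 3.6,"y": 3.17,"z": 0,"rx": 0,"ry": 0,"rz": 0,"claw": 0},
  {"x": 3.6,"y": 3.17,"z": 0,"rx": 0,"ry": 0,"rz": 0,"claw": 0},
  {"x": 3.6,"y": 3.17,"z": 0,"rx": 0,"ry": 0,"rz": 0,"claw": 0},
  {"x": 0,"y": 0,"z": 0,"rx": 0,"ry": 0,"rz": 0,"claw": 0},
  {"x": 0,"y": 0,"z": 0,"rx": 0,"ry": 0,"rz": 0,"claw": 0},
])

```text
time: 2.72
eef_pos: [573.0, -136.6, 214.1]
ee_rot: [-3.14, -0.0, 1.672]
contact_force: [-0.4, -1.0, -0.3]
finger_gap: 0.3
```

arm_command([
  {"x": 0.05,"y": 0,"z": 2.2,"rx": 0,"ry": 0,"rz": 0,"claw": 0},
  {"x": 0.05,"y": 0,"z": 2.5,"rx": 0,"ry": 0,"rz": 0,"claw": 0},
  {"x": 0.05,"y": 0.0,"z": 2.5,"rx": 0,"ry": 0,"rz": 0,"claw": 0},
  {"x": 0,"y": 0,"z": 1.6,"rx": 0,"ry": 0,"rz": 0,"claw": 0},
  {"x": 0,"y": 0,"z": 0.4,"rx": 0,"ry": 0,"rz": 0,"claw": 0},
  {"x": 0,"y": 0,"z": 0,"rx": 0,"ry": 0,"rz": 0,"claw": 0},
])

```text
time: 3.48
eef_pos: [573.3, -135.3, 122.8]
ee_rot: [3.141, 0.0, 1.671]
contact_force: [-0.4, 0.3, -0.0]
finger_gap: 0.8
```

Run:
```python
from h import *
import cv2
im=vision.get_image("scene")[:,:,::-1]
cv2.imwrite("pics/s1.png",cv2.resize(im[170:270,220:345],None,fx=6,fy=6,interpolation=cv2.INTER_CUBIC))
im=vision.get_image("top")[:,:,::-1]
cv2.imwrite("pics/t1.png",im)
```

```text
(no output)
```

View pics/s1.png

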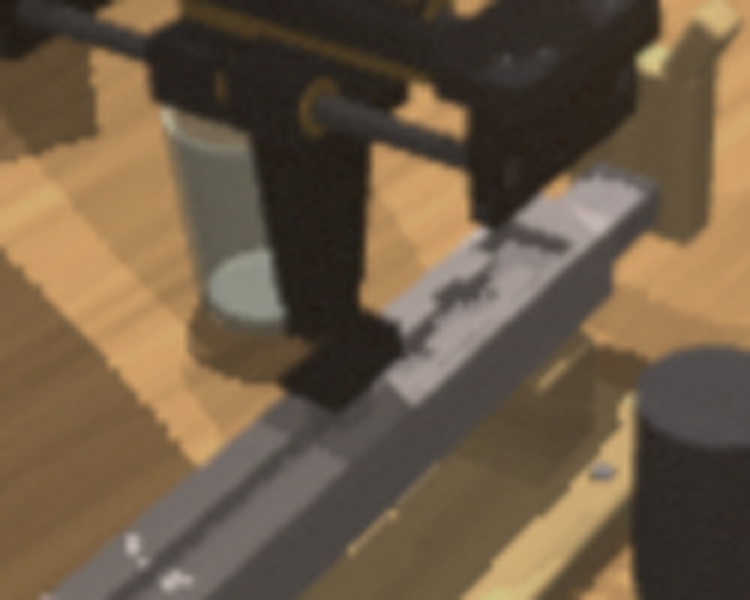

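The closed fingers hang directly over the black pad, whose ridge is at about (385,340) in the crop. I'll descend carefully and check for touching the ridge at 115.

arm_command([
  {"x": 0,"y": 0,"z": 0.5,"rx": 0,"ry": 0,"rz": 0,"claw": 0},
  {"x": 0,"y": 0,"z": 0.4,"rx": 0,"ry": 0,"rz": 0,"claw": 0},
  {"x": 0,"y": 0,"z": 0.2,"rx": 0,"ry": 0,"rz": 0,"claw": 0},
  {"x": 0,"y": 0,"z": 0.1,"rx": 0,"ry": 0,"rz": 0,"claw": 0},
  {"x": 0,"y": 0,"z": 0,"rx": 0,"ry": 0,"rz": 0,"claw": 0},
])

```text
time: 4.2
eef_pos: [573.3, -135.0, 110.6]
ee_rot: [-3.142, -0.0, 1.672]
contact_force: [0.2, -0.1, -0.5]
finger_gap: 0.8
```

arm_command([
  {"x": 0,"y": 0,"z": 0.3,"rx": 0,"ry": 0,"rz": 0,"claw": 0},
  {"x": 0,"y": 0,"z": 0.3,"rx": 0,"ry": 0,"rz": 0,"claw": 0},
  {"x": 0,"y": 0,"z": 0.2,"rx": 0,"ry": 0,"rz": 0,"claw": 0},
  {"x": 0,"y": 0,"z": 0.15,"rx": 0,"ry": 0,"rz": 0,"claw": 0},
  {"x": 0,"y": 0,"z": 0,"rx": 0,"ry": 0,"rz": 0,"claw": 0},
])

```text
time: 4.82
eef_pos: [573.6, -135.1, 102.2]
ee_rot: [3.141, 0.0, 1.672]
contact_force: [-2.2, 0.2, 6.2]
finger_gap: 0.2
```

The force of 6.2 N and the tip at z = 102.2 both mean about 3.7 mm pressed. I'll press about 2.5 mm further, then start the outward push.

arm_command([
  {"x": 0,"y": 0,"z": 0.15,"rx": 0,"ry": 0,"rz": 0,"claw": 0},
  {"x": 0,"y": 0,"z": 0.1,"rx": 0,"ry": 0,"rz": 0,"claw": 0},
  {"x": 0.1,"y": 0,"z": 0,"rx": 0,"ry": 0,"rz": 0,"claw": 0},
  {"x": 0.1,"y": 0,"z": 0,"rx": 0,"ry": 0,"rz": 0,"claw": 0},
  {"x": 0.1,"y": 0,"z": 0,"rx": 0,"ry": 0,"rz": 0,"claw": 0},
  {"x": 0,"y": 0,"z": 0,"rx": 0,"ry": 0,"rz": 0,"claw": 0},
])

```text
time: 5.58
eef_pos: [573.5, -133.3, 100.4]
ee_rot: [3.141, 0.003, 1.672]
contact_force: [-3.3, -1.8, 7.1]
finger_gap: 0.7
```

arm_command([
  {"x": 0.1,"y": 0,"z": 0.05,"rx": 0,"ry": 0,"rz": 0,"claw": 0},
  {"x": 0.1,"y": 0,"z": 0,"rx": 0,"ry": 0,"rz": 0,"claw": 0},
  {"x": 0.1,"y": 0,"z": 0,"rx": 0,"ry": 0,"rz": 0,"claw": 0},
  {"x": 0,"y": 0,"z": 0,"rx": 0,"ry": 0,"rz": 0,"claw": 0},
])

```text
time: 6.08
eef_pos: [573.2, -130.3, 99.9]
ee_rot: [3.141, 0.003, 1.672]
contact_force: [-2.7, -2.2, 7.5]
finger_gap: 0.5
```

arm_command([
  {"x": 0.1,"y": 0,"z": 0,"rx": 0,"ry": 0,"rz": 0,"claw": 0},
  {"x": 0.1,"y": 0,"z": 0,"rx": 0,"ry": 0,"rz": 0,"claw": 0},
  {"x": 0.1,"y": 0,"z": 0,"rx": 0,"ry": 0,"rz": 0,"claw": 0},
  {"x": 0.1,"y": 0,"z": 0,"rx": 0,"ry": 0,"rz": 0,"claw": 0},
  {"x": 0,"y": 0,"z": 0,"rx": 0,"ry": 0,"rz": 0,"claw": 0},
])

```text
time: 6.7
eef_pos: [572.7, -126.3, 99.9]
ee_rot: [3.141, 0.003, 1.672]
contact_force: [-3.5, -2.1, 7.4]
finger_gap: 0.2
```

```bash
cat > forkd.py <<'E'
from h import *
import cv2
def shift(new,ref,box):
    y0,y1,x0,x1=box;T=cv2.resize(ref[y0:y1,x0:x1],None,fx=8,fy=8,interpolation=cv2.INTER_CUBIC)
    S=cv2.resize(new[y0-4:y1+4,x0-36:x1+4],None,fx=8,fy=8,interpolation=cv2.INTER_CUBIC)
    r=cv2.matchTemplate(S,T,cv2.TM_CCOEFF_NORMED);_,m,_,l=cv2.minMaxLoc(r)
    return l[0]/8-36,l[1]/8-4,m
im=np.ascontiguousarray(vision.get_image("top")[:,:,::-1]);ref=cv2.imread("pics/top0.png")
dx,dy,m=shift(im,ref,(190,235,273,296));a=bp(283,213,140);b=bp(283+dx,213+dy,140)
print(dx,dy,m,'fork moved',np.linalg.norm(b-a))
E
python3 forkd.py
```

```text
-4.875 0.5 0.9723330140113831 fork moved 8.294387690661418
```

The tube has moved about 8 mm, following the hand. I'll continue 12 mm with the catch held down, which stays well short of 28.5 mm. Then I'll raise the tip to about 107.5 so the catch can pop while the tip still pushes the ridge.

arm_command([
  {"x": 0.15,"y": 0,"z": 0,"rx": 0,"ry": 0,"rz": 0,"claw": 0},
  {"x": 0.15,"y": 0,"z": 0,"rx": 0,"ry": 0,"rz": 0,"claw": 0},
  {"x": 0.15,"y": 0,"z": 0,"rx": 0,"ry": 0,"rz": 0,"claw": 0},
  {"x": 0.15,"y": 0,"z": 0,"rx": 0,"ry": 0,"rz": 0,"claw": 0},
  {"x": 0.15,"y": 0,"z": 0,"rx": 0,"ry": 0,"rz": 0,"claw": 0},
  {"x": 0.15,"y": 0,"z": 0,"rx": 0,"ry": 0,"rz": 0,"claw": 0},
  {"x": 0.15,"y": 0,"z": 0,"rx": 0,"ry": 0,"rz": 0,"claw": 0},
  {"x": 0.1,"y": 0,"z": 0,"rx": 0,"ry": 0,"rz": 0,"claw": 0},
  {"x": 0.05,"y": 0,"z": 0,"rx": 0,"ry": 0,"rz": 0,"claw": 0},
  {"x": 0,"y": 0,"z": -0.2,"rx": 0,"ry": 0,"rz": 0,"claw": 0},
  {"x": 0,"y": 0,"z": -0.2,"rx": 0,"ry": 0,"rz": 0,"claw": 0},
  {"x": 0,"y": 0,"z": -0.2,"rx": 0,"ry": 0,"rz": 0,"claw": 0},
  {"x": 0,"y": 0,"z": -0.1,"rx": 0,"ry": 0,"rz": 0,"claw": 0},
  {"x": 0,"y": 0,"z": 0,"rx": 0,"ry": 0,"rz": 0,"claw": 0},
])

```text
time: 8.5
eef_pos: [570.9, -113.0, 104.8]
ee_rot: [-3.141, -0.0, 1.672]
contact_force: [0.1, 0.3, -0.3]
finger_gap: 0.0
```

```bash
python3 forkd.py
```

```text
-11.75 1.125 0.9392147064208984 fork moved 19.991699905441575
```

No force at z = 104.8, so the sleeve is holding the catch at 4 mm, at s of about 20. I'll raise the tip to about 107.5 and advance to the ridge.

arm_command([
  {"x": 0,"y": 0,"z": -0.25,"rx": 0,"ry": 0,"rz": 0,"claw": 0},
  {"x": 0.1,"y": 0,"z": 0,"rx": 0,"ry": 0,"rz": 0,"claw": 0},
  {"x": 0.1,"y": 0,"z": 0,"rx": 0,"ry": 0,"rz": 0,"claw": 0},
  {"x": 0.1,"y": 0,"z": 0,"rx": 0,"ry": 0,"rz": 0,"claw": 0},
  {"x": 0.1,"y": 0,"z": 0,"rx": 0,"ry": 0,"rz": 0,"claw": 0},
  {"x": 0.1,"y": 0,"z": 0,"rx": 0,"ry": 0,"rz": 0,"claw": 0},
  {"x": 0,"y": 0,"z": 0,"rx": 0,"ry": 0,"rz": 0,"claw": 0},
])

```text
time: 9.43
eef_pos: [570.8, -109.5, 108.0]
ee_rot: [3.141, 0.003, 1.672]
contact_force: [0.7, -5.6, 1.2]
finger_gap: 0.3
```

```bash
python3 forkd.py
```

```text
-13.0 1.25 0.9294824600219727 fork moved 22.12123057225081
```

In contact with the ridge at 5.6 N drag, s of about 22. Next I'll advance in 0.5 mm steps.

arm_command([
  {"x": 0.1,"y": 0,"z": 0.05,"rx": 0,"ry": 0,"rz": 0,"claw": 0},
  {"x": 0.1,"y": 0,"z": 0,"rx": 0,"ry": 0,"rz": 0,"claw": 0},
  {"x": 0.1,"y": 0,"z": 0,"rx": 0,"ry": 0,"rz": 0,"claw": 0},
  {"x": 0.1,"y": 0,"z": 0,"rx": 0,"ry": 0,"rz": 0,"claw": 0},
  {"x": 0,"y": 0,"z": 0,"rx": 0,"ry": 0,"rz": 0,"claw": 0},
])

```text
time: 10.1
eef_pos: [570.3, -103.6, 107.1]
ee_rot: [3.141, -0.001, 1.672]
contact_force: [0.6, -1.9, 1.2]
finger_gap: 0.1
```

arm_command([
  {"x": 0.05,"y": 0,"z": 0,"rx": 0,"ry": 0,"rz": 0,"claw": 0},
  {"x": 0.05,"y": 0,"z": 0,"rx": 0,"ry": 0,"rz": 0,"claw": 0},
  {"x": 0.05,"y": 0,"z": 0,"rx": 0,"ry": 0,"rz": 0,"claw": 0},
  {"x": 0.05,"y": 0,"z": 0,"rx": 0,"ry": 0,"rz": 0,"claw": 0},
  {"x": 0,"y": 0,"z": 0,"rx": 0,"ry": 0,"rz": 0,"claw": 0},
])

```text
time: 10.72
eef_pos: [570.0, -102.0, 107.1]
ee_rot: [3.141, -0.0, 1.672]
contact_force: [1.5, -1.7, -0.2]
finger_gap: 0.7
```

```bash
python3 forkd.py
```

```text
-17.5 1.625 0.8952847123146057 fork moved 29.78227852558291
```

arm_command([
  {"x": 0.05,"y": 0,"z": 0,"rx": 0,"ry": 0,"rz": 0,"claw": 0},
  {"x": 0.05,"y": 0,"z": 0,"rx": 0,"ry": 0,"rz": 0,"claw": 0},
  {"x": 0,"y": 0,"z": 0,"rx": 0,"ry": 0,"rz": 0,"claw": 0},
])

```text
time: 11.15
eef_pos: [569.9, -101.2, 107.1]
ee_rot: [3.142, 0.0, 1.672]
contact_force: [2.9, -2.5, 0.5]
finger_gap: 0.5
```

arm_command([
  {"x": 0.05,"y": 0,"z": 0,"rx": 0,"ry": 0,"rz": 0,"claw": 0},
  {"x": 0.05,"y": 0,"z": 0,"rx": 0,"ry": 0,"rz": 0,"claw": 0},
  {"x": 0,"y": 0,"z": 0,"rx": 0,"ry": 0,"rz": 0,"claw": 0},
])

```text
time: 11.52
eef_pos: [569.8, -101.0, 107.1]
ee_rot: [3.141, 0.002, 1.672]
contact_force: [1.5, -4.9, -0.5]
finger_gap: 0.5
```

arm_command([
  {"x": 0.05,"y": 0,"z": 0,"rx": 0,"ry": 0,"rz": 0,"claw": 0},
  {"x": 0.05,"y": 0,"z": 0,"rx": 0,"ry": 0,"rz": 0,"claw": 0},
  {"x": 0,"y": 0,"z": 0,"rx": 0,"ry": 0,"rz": 0,"claw": 0},
])

```text
time: 11.9
eef_pos: [569.8, -100.9, 107.2]
ee_rot: [3.141, 0.004, 1.672]
contact_force: [2.1, -8.2, -1.0]
finger_gap: 0.4
```

The tip has stopped at y = -101 while the force climbs about 3.3 N per mm, as it would if locked. One more millimetre stays well under 20 N and will confirm it.

arm_command([
  {"x": 0.05,"y": 0,"z": 0,"rx": 0,"ry": 0,"rz": 0,"claw": 0},
  {"x": 0.04,"y": 0,"z": 0,"rx": 0,"ry": 0,"rz": 0,"claw": 0},
  {"x": 0,"y": 0,"z": 0,"rx": 0,"ry": 0,"rz": 0,"claw": 0},
])

```text
time: 12.28
eef_pos: [569.8, -100.8, 107.2]
ee_rot: [3.141, 0.005, 1.672]
contact_force: [2.3, -10.8, -1.0]
finger_gap: 0.4
```

Locked: 10.8 N with no motion. I'll back off to unload, then lightly feel the pad height. It is 106 if up and 102 if not, and a touch below the 4 N preload won't move it.

arm_command([
  {"x": -0.3,"y": 0,"z": 0,"rx": 0,"ry": 0,"rz": 0,"claw": 0},
  {"x": -0.3,"y": 0,"z": 0,"rx": 0,"ry": 0,"rz": 0,"claw": 0},
  {"x": -0.1,"y": 0,"z": 0,"rx": 0,"ry": 0,"rz": 0,"claw": 0},
  {"x": 0,"y": 0,"z": 0,"rx": 0,"ry": 0,"rz": 0,"claw": 0},
])

```text
time: 12.78
eef_pos: [569.9, -104.9, 106.9]
ee_rot: [-3.141, -0.001, 1.672]
contact_force: [0.0, 0.6, -0.2]
finger_gap: 0.5
```

arm_command([
  {"x": 0,"y": 0,"z": 0.08,"rx": 0,"ry": 0,"rz": 0,"claw": 0},
  {"x": 0,"y": 0,"z": 0.08,"rx": 0,"ry": 0,"rz": 0,"claw": 0},
  {"x": 0,"y": 0,"z": 0,"rx": 0,"ry": 0,"rz": 0,"claw": 0},
  {"x": 0,"y": 0,"z": 0,"rx": 0,"ry": 0,"rz": 0,"claw": 0},
])

```text
time: 13.28
eef_pos: [570.3, -105.0, 105.9]
ee_rot: [3.141, -0.0, 1.672]
contact_force: [-1.9, 1.5, 3.7]
finger_gap: 0.5
```

Contact at z = 105.9 with 3.7 N means the pad is fully up. I'll retreat and check.

arm_command([
  {"x": 0,"y": 0,"z": -0.3,"rx": 0,"ry": 0,"rz": 0,"claw": 0},
  {"x": 0,"y": 0,"z": -2,"rx": 0,"ry": 0,"rz": 0,"claw": 0},
  {"x": 0,"y": 0,"z": -3,"rx": 0,"ry": 0,"rz": 0,"claw": 0},
  {"x": 0,"y": 0,"z": -3,"rx": 0,"ry": 0,"rz": 0,"claw": 0},
  {"x": -3,"y": -2.5,"z": -2,"rx": 0,"ry": 0,"rz": 0,"claw": 0},
  {"x": -3.5,"y": -3,"z": 0,"rx": 0,"ry": 0,"rz": 0,"claw": 0},
  {"x": -3.5,"y": -3,"z": 0,"rx": 0,"ry": 0,"rz": 0,"claw": 0},
  {"x": -3.5,"y": -3,"z": 0,"rx": 0,"ry": 0,"rz": 0,"claw": 0},
  {"x": -3.5,"y": -3,"z": 0,"rx": 0,"ry": 0,"rz": 0,"claw": 0},
  {"x": -3.5,"y": -3,"z": 0,"rx": 0,"ry": 0,"rz": 0,"claw": 0},
  {"x": -3.5,"y": -3,"z": 0,"rx": 0,"ry": 0,"rz": 0,"claw": 0},
  {"x": -3.5,"y": -3,"z": 0,"rx": 0,"ry": 0,"rz": 0,"claw": 0},
  {"x": -3,"y": -2.5,"z": 0,"rx": 0,"ry": 0,"rz": 0,"claw": 0},
  {"x": 0,"y": 0,"z": 0,"rx": 0,"ry": 0,"rz": 0,"claw": 0},
])

```text
time: 15.02
eef_pos: [341.1, -437.0, 209.8]
ee_rot: [3.141, 0.002, 1.668]
contact_force: [0.7, -0.0, -0.8]
finger_gap: 0.5
```

```bash
python3 forkd.py
python3 - <<'E'
from h import *
import cv2
a=vision.get_image("top")[:,:,::-1];b=vision.get_image("scene")[:,:,::-1]
cv2.imwrite("pics/end.png",cv2.vconcat([cv2.resize(a[165:255,250:490],(800,300),interpolation=cv2.INTER_CUBIC),cv2.resize(b[170:282,200:500],(800,299),interpolation=cv2.INTER_CUBIC)]))
E
```

```text
-18.125 1.75 0.9029842019081116 fork moved 30.855037872867207
```

View pics/end.png

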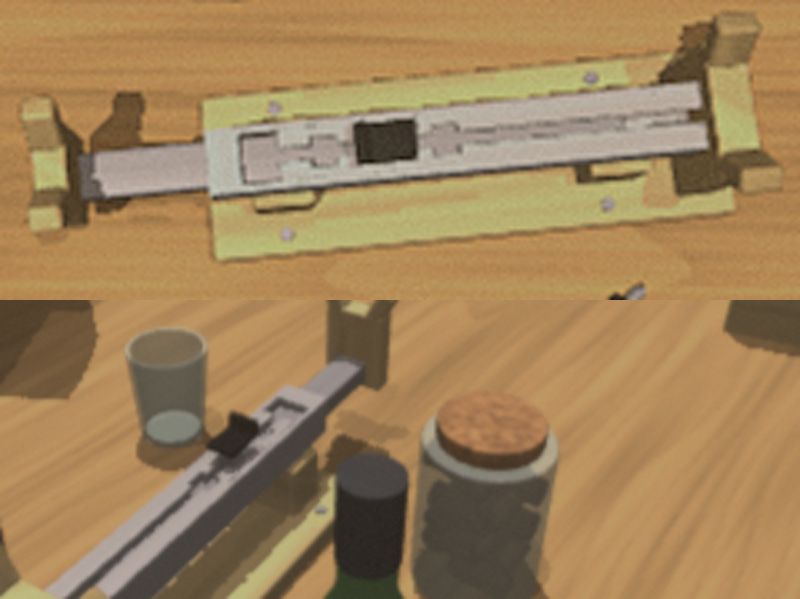

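The picture shows the first hole open at about (445,138) and the pad over the second hole at about (385,142). The third hole is still free at about (323,150), the bystanders are where they were, and the arm is clear.

```bash
python3 -c "
from rig import finish_job; print(finish_job())"
```

```text
the job is handed in; nothing more can be done
None
```

The cradle is one hole longer: the catch is locked and fully up in the very next hole, about 31 mm out, and the job is handed in. I pressed the catch about 6 mm down (7–8 N) and slid the tube outwards. Once it was between holes I eased off so the catch could spring up, then pushed on the ridge in 0.5 mm steps until it locked.

**Last checks:**
- **Lock:** the tube stopped moving while the push rose to 10.8 N, the highest reading I took and below the 20 N limit. Forces were read at the end of each move, so a brief higher value in between would not show.
- **Catch height:** a light touch met the pad at 105.9 mm with 3.7 N, matching the 106 mm of a fully raised catch.
- **Position:** the last picture shows the pad over the second hole, with the first and third holes free. The fork moved 30.9 mm by image matching, against 31–33 mm estimated from the first picture.
- **Surroundings:** the tumbler, jar and half bottle stand undisturbed, and the arm is clear of everything. The corkscrew is only partly in the last picture, but the arm never went near it.
- **Time:** about 15 s of the 38 s allowed.

No check failed. I could not measure the hole position more finely than a millimetre or two from the images, so the lock rests mainly on the force and height readings.

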